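# Find the fullest of three tins by hefting

## Robot

A 7-joint arm with a two-finger parallel gripper is mounted at the origin on a cart in front of the work surface, level with it; the furniture and walls round the work are solid. World frame = base frame: x ahead of the robot, y to its left, z up, the work surface at z = 0. Lengths are in m, angles in rad, forces in N, time in s.
With the tool pointing down it reaches from about 0.35 to 0.9 m from the base axis. Payload 8.1 kg.
Tool frame: the origin (TCP) lies at the very end of the fingers, on their centre line; the grasp point (between the pads) lies 19 mm behind it (arm.tcp_to_grasp is the z of the grasp point in the tool frame, in m); z points along the fingers, y is the line along which they close (so a half turn about z gives the same grasp; the last joint's range is limited). The gripper opens to 92 mm and grips with 3 to 60 N. Pads are 19 mm wide; open, the fingers measure 130 mm over their backs; the gripper's body (75 mm by 190 mm) begins 47 mm behind the grasp point.
Start: joints at [1.083, 0.434, 0.025, 1.573, -0.012, 1.134, -0.075], TCP at [0.235, -0.579, 0.227] pointing down, gripper open.
Joint ranges: [-2.62, 2.62], [-0.44, 2.09], [-1.27, 1.32], [0.08, 2.57], [-1.32, 4.46], [0.12, 2], [-2.74, 2.74]. Speed limits (rad/s): [2.22, 2.22, 3.01, 3.01, 3.14, 3.14, 3.14].

## Interface

Orientations are given as a rotation vector (axis times angle).
In Python, from cell import readout, vision, sign_off, arm gives the robot as it stands. The module is installed in compiled form; this text tells all that it offers.
- The arm moves only by the shell command python3 -m creep 'ROWS' [FORCE]. ROWS is JSON, a list of rows, each a list of 5 numbers: the shift along the tool's x, y, z in units of 4 cm (1.0 is 4 cm), then the turn about the tool's z in units of 4 degrees (1.0 is 4 degrees), then the opening, from 0 (shut) to 1 (fully open). A call has 1 to 12 rows; each row shifts and turns the commanded pose from where the row before left it, along the tool's axes as they then stand; what a row does not reach is not made up. A row lasts 1/8 s, in which the tool goes at most 62.5 mm and 10.7 degrees, less where a joint would pass 70% of its speed; a pose out of reach is approached as far as the arm can. A call with a number of a shift or a turn outside -1 to 1 is refused whole. A call with a gripper value outside its range is refused whole. The fingers move at their own pace and stop on an object; FORCE is the grip in N (left out, the last holds). Time passes only in rows, so rows that do not move let the fingers close. It gives the time, the measured TCP pose, the force, the opening and the grip force at its end, in the units of the state.
- readout.observe(): the state, without advancing time (a new reading comes with each control period).
- vision.get_image(name): name is "side" or "top" or "wrist"; returns a dict with "pixels" (400x640x3 uint8, blue, green, red), "z_map" (400x640 float32, m along the optical axis (not along the pixel's ray), 0 where there is no reading), "camera_matrix" (3x3 intrinsics, pixels), "position" and "rotation" of the camera in the world. Camera axes: x right, y up, looking along -z (the intrinsics and any distortion apply to the point x, -y, -z); pixel columns grow to the right and rows downward; lengths in m; the calibration is good to about 2 mm. A picture is of the moment at which its call begins.
- sign_off(): hands the job in; it is judged then, once.
The state is a dict: "clock": time; "joints": joint angles; "dq": joint speeds; "joint_efforts": joint torques, N m; "position": TCP position; "ee_rot": TCP orientation; "force": force on the tool from outside, world axes, zero at the start; "ft_torque": the same for the moment, N m; "width": opening from 0.0 (shut) to 1.0 (fully open); "gripper_force": force on a finger pad.
Only numpy, scipy, OpenCV 4.12 (cv2) and the standard library are available. Lean on these libraries where they do the work, as an engineer would, in place of code of your own. Each camera call takes 0.05 s, during which the arm holds its last target. There are 200 camera calls.

## Task

Three identical closed round tins stand on the table; heft them to find out which is the heaviest. Stand the two lighter tins upright in the shallow tray for using up first, released and without letting any tin drop or fall over, and leave the other things on the table alone. Finish while still holding the heaviest tin up in the gripper, upright and still, its underside about 20 cm above the table; do not put it down or let it go.

Things in the scene. Friction and masses are not known exactly. Their poses are not given: they have to be found in the camera images.
- tin_a: one of three identical closed round tins: bare metal, blank paper band, darker flat lid that stays shut; 58 mm diameter, 100 mm tall, straight-sided (grip the side, about 60 mm up); stands on the left part of the table; origin: centre of its underside, z up. The three weigh 0.14 to 0.6 kg, at least 0.1 kg apart; neither name nor place tells which is heaviest
- tin_b: one of three identical closed round tins: bare metal, blank paper band, darker flat lid that stays shut; 58 mm diameter, 100 mm tall, straight-sided (grip the side, about 60 mm up); stands on the left part of the table; origin: centre of its underside, z up. The three weigh 0.14 to 0.6 kg, at least 0.1 kg apart; neither name nor place tells which is heaviest
- tin_c: one of three identical closed round tins: bare metal, blank paper band, darker flat lid that stays shut; 58 mm diameter, 100 mm tall, straight-sided (grip the side, about 60 mm up); stands on the left part of the table; origin: centre of its underside, z up. The three weigh 0.14 to 0.6 kg, at least 0.1 kg apart; neither name nor place tells which is heaviest
- tray: shallow rectangular sheet-metal tray fixed on the right part of the table, 170 mm along its x by 380 mm along its y, rim 17 mm high, inner floor 4 mm above the table; room for the three tins in a row along its y; origin: centre of its underside, z up
- cup: clear plastic portion cup, 62 mm wide, 34 mm high, standing on the table; origin: centre of the underside; bystander
- disc: steel grinding disc lying flat, 70 mm diameter, 11 mm thick; origin: centre of the underside; bystander
- hexkey: hex key lying flat, 98 mm long, 5 mm thick; origin: underside, middle of its extent; bystander
- tape: roll of floor tape lying flat, 102 mm diameter, 25 mm high; origin: centre of the underside; bystander
- partstin: flat rectangular hinged tin, 74 x 100 mm, 25 mm high, lid shut (not one of the three tins); origin: centre of the underside; bystander
Not all that is in view belongs to the job. Leave any yellow look-alike of the tin_b alone.

How it is judged:
On the way, in this order (a step that is already met when the one before it is completed fails the run):
1. a tin is lifted clear of the table (((height (world z) of tin_a above 0.03 m and contact force between the fingers and tin_a above 0.5 N) or (height (world z) of tin_b above 0.03 m and contact force between the fingers and tin_b above 0.5 N) or (height (world z) of tin_c above 0.03 m and contact force between the fingers and tin_c above 0.5 N))), for 0.1 s.
2. a tin stands released in the tray (((x of tin_a in the frame of tray between -0.075 and 0.075 m and y of tin_a in the frame of tray between -0.18 and 0.18 m and z of tin_a in the frame of tray below 0.012 m and angle between tin_a's own z axis and vertical below 0.1 rad and contact force between the fingers and tin_a below 0.05 N and contact force between tin_a and tray above 0.5 N and linear speed of tin_a below 0.02 m/s) or (x of tin_b in the frame of tray between -0.075 and 0.075 m and y of tin_b in the frame of tray between -0.18 and 0.18 m and z of tin_b in the frame of tray below 0.012 m and angle between tin_b's own z axis and vertical below 0.1 rad and contact force between the fingers and tin_b below 0.05 N and contact force between tin_b and tray above 0.5 N and linear speed of tin_b below 0.02 m/s) or (x of tin_c in the frame of tray between -0.075 and 0.075 m and y of tin_c in the frame of tray between -0.18 and 0.18 m and z of tin_c in the frame of tray below 0.012 m and angle between tin_c's own z axis and vertical below 0.1 rad and contact force between the fingers and tin_c below 0.05 N and contact force between tin_c and tray above 0.5 N and linear speed of tin_c below 0.02 m/s))), for 0.1 s.
At the end, for the whole second after the job is handed in: The heaviest tin is held by the fingers, upright within 0.25 rad, still, its underside 0.12 to 0.32 m above the table, clear of tray and tins; the two lighter ones (under 4 N each) stand upright on the tray's floor, at rest and released (((height (world z) of tin_a between 0.12 and 0.32 m and angle between tin_a's own z axis and vertical below 0.25 rad and contact force between the fingers and tin_a above 1 N and linear speed of tin_a below 0.03 m/s and contact force between tin_a and tin_b below 0.05 N and contact force between tin_a and tin_c below 0.05 N and contact force between tin_a and tray below 0.05 N and (x of tin_b in the frame of tray between -0.075 and 0.075 m and y of tin_b in the frame of tray between -0.18 and 0.18 m and z of tin_b in the frame of tray below 0.012 m and angle between tin_b's own z axis and vertical below 0.1 rad and contact force between the fingers and tin_b below 0.05 N and contact force between tin_b and tray between 0.5 and 4 N and linear speed of tin_b below 0.02 m/s) and (x of tin_c in the frame of tray between -0.075 and 0.075 m and y of tin_c in the frame of tray between -0.18 and 0.18 m and z of tin_c in the frame of tray below 0.012 m and angle between tin_c's own z axis and vertical below 0.1 rad and contact force between the fingers and tin_c below 0.05 N and contact force between tin_c and tray between 0.5 and 4 N and linear speed of tin_c below 0.02 m/s)) or (height (world z) of tin_b between 0.12 and 0.32 m and angle between tin_b's own z axis and vertical below 0.25 rad and contact force between the fingers and tin_b above 1 N and linear speed of tin_b below 0.03 m/s and contact force between tin_b and tin_a below 0.05 N and contact force between tin_b and tin_c below 0.05 N and contact force between tin_b and tray below 0.05 N and (x of tin_a in the frame of tray between -0.075 and 0.075 m and y of tin_a in the frame of tray between -0.18 and 0.18 m and z of tin_a in the frame of tray below 0.012 m and angle between tin_a's own z axis and vertical below 0.1 rad and contact force between the fingers and tin_a below 0.05 N and contact force between tin_a and tray between 0.5 and 4 N and linear speed of tin_a below 0.02 m/s) and (x of tin_c in the frame of tray between -0.075 and 0.075 m and y of tin_c in the frame of tray between -0.18 and 0.18 m and z of tin_c in the frame of tray below 0.012 m and angle between tin_c's own z axis and vertical below 0.1 rad and contact force between the fingers and tin_c below 0.05 N and contact force between tin_c and tray between 0.5 and 4 N and linear speed of tin_c below 0.02 m/s)) or (height (world z) of tin_c between 0.12 and 0.32 m and angle between tin_c's own z axis and vertical below 0.25 rad and contact force between the fingers and tin_c above 1 N and linear speed of tin_c below 0.03 m/s and contact force between tin_c and tin_a below 0.05 N and contact force between tin_c and tin_b below 0.05 N and contact force between tin_c and tray below 0.05 N and (x of tin_a in the frame of tray between -0.075 and 0.075 m and y of tin_a in the frame of tray between -0.18 and 0.18 m and z of tin_a in the frame of tray below 0.012 m and angle between tin_a's own z axis and vertical below 0.1 rad and contact force between the fingers and tin_a below 0.05 N and contact force between tin_a and tray between 0.5 and 4 N and linear speed of tin_a below 0.02 m/s) and (x of tin_b in the frame of tray between -0.075 and 0.075 m and y of tin_b in the frame of tray between -0.18 and 0.18 m and z of tin_b in the frame of tray below 0.012 m and angle between tin_b's own z axis and vertical below 0.1 rad and contact force between the fingers and tin_b below 0.05 N and contact force between tin_b and tray between 0.5 and 4 N and linear speed of tin_b below 0.02 m/s)))); the arm keeps its last pose, push and grip.
It fails at once if a tin falls over (angle between any of tin_a, tin_b, tin_c's own z axis and vertical above 0.7 rad).
It fails at once if a tin is let fall from a height ((height (world z) of tin_a above 0.03 m and linear speed of tin_a above 0.5 m/s and contact force between the fingers and tin_a below 0.05 N) or (height (world z) of tin_b above 0.03 m and linear speed of tin_b above 0.5 m/s and contact force between the fingers and tin_b below 0.05 N) or (height (world z) of tin_c above 0.03 m and linear speed of tin_c above 0.5 m/s and contact force between the fingers and tin_c below 0.05 N)).
It fails at once if one of the other things on the table is shifted by more than 3 cm (distance of any of cup, disc, hexkey, tape, partstin from where it was at the start of the episode above 0.03 m).
It also fails if it takes over 72 s, if anything falls off the work surface, if the arm or the gripper's body presses on something with over 40 N, if the wrist force passes 120 N, or if a joint passes its speed limit or range.

## Working session

There is one attempt and no reset: what is moved stays moved. The work goes in short steps, Python scripts to look and compute and a shell command to move; the robot and the scene stay as the last step left them, time stands still between calls to the robot, and variables do not carry over. Pictures are saved under pics/ and viewed, at most 10 in all, crops included, and the job is handed in when it is done.

```bash
mkdir -p pics; cat > h.py <<'E'
import numpy as np, cv2
from scipy.spatial.transform import Rotation as R
from cell import readout, vision
def world(im,u,v,z=None,d=None):
    K=im["camera_matrix"];Rm=np.array(im["rotation"]);p=np.array(im["position"])
    if Rm.ndim==1: Rm=R.from_rotvec(Rm).as_matrix()
    c=np.array([(u-K[0][2])/K[0][0],-(v-K[1][2])/K[1][1],-1.0]);r=Rm@c
    return p+r*(d if d is not None else (z-p[2])/r[2])
def cloud(im):
    K=np.array(im["camera_matrix"]);Rm=np.array(im["rotation"])
    if Rm.ndim==1: Rm=R.from_rotvec(Rm).as_matrix()
    v,u=np.mgrid[0:400,0:640];d=im["z_map"]
    c=np.stack([(u-K[0,2])/K[0,0]*d,-(v-K[1,2])/K[1,1]*d,-d],-1)
    return c@Rm.T+np.array(im["position"])
E
python3 - <<'E'
from h import *
s=readout.observe();print(s)
for n in("top","side"):
    im=vision.get_image(n);cv2.imwrite(f"pics/{n}0.png",im["pixels"]);print(n,im["position"],im["rotation"],im["camera_matrix"])
    np.save(f"{n}.npy",im,allow_pickle=True)
E
```

```text
{'clock': 0.0, 'joints': array([ 1.08337979,  0.43521912,  0.02496049,  1.57409088, -0.01160351,
        1.13398733, -0.07509977]), 'dq': array([ 8.07235286e-06, -1.11359860e-03, -2.42950600e-04,  1.63357130e-03,
        2.33223183e-04, -7.49201192e-04,  2.90598165e-04]), 'joint_efforts': array([ 1.68086585e-04, -6.67862177e+01,  9.85210799e-01, -3.14462829e+01,
       -6.02907641e-02,  4.28670540e-02,  1.10056244e-04]), 'position': array([ 0.23438339, -0.57884142,  0.22594962]), 'ee_rot': array([-3.08216516e+00, -6.00366863e-01,  6.71978220e-04]), 'force': array([-0.24077396, -0.46602814, -0.06606503]), 'ft_torque': array([-0.00790963,  0.06990779,  0.00786088]), 'gripper_force': 0.0, 'width': 1.0010817779632502}
top [-0.49116183  0.2660903   1.55582605] [ 0.42654831 -0.58674284 -1.86719895] [[508.23782285   0.         322.42701602]
 [  0.         508.23782285 200.25876826]
 [  0.           0.           1.        ]]
side [0.52671951 0.76504522 0.80907223] [-7.61565080e-04 -1.26550089e+00 -2.83754043e+00] [[372.61569721   0.         321.26539522]
 [  0.         372.61569721 201.23022712]
 [  0.           0.           1.        ]]
```

View pics/top0.png

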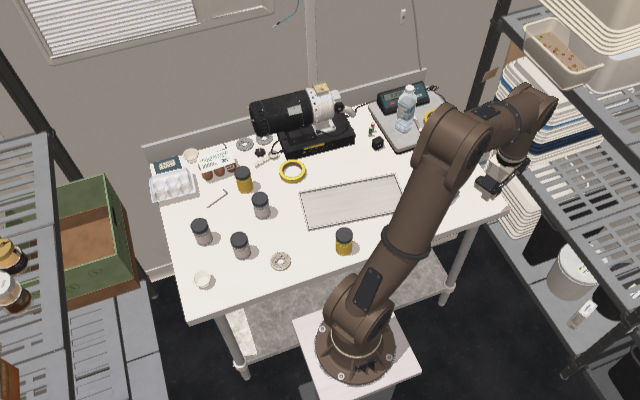

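View pics/side0.png

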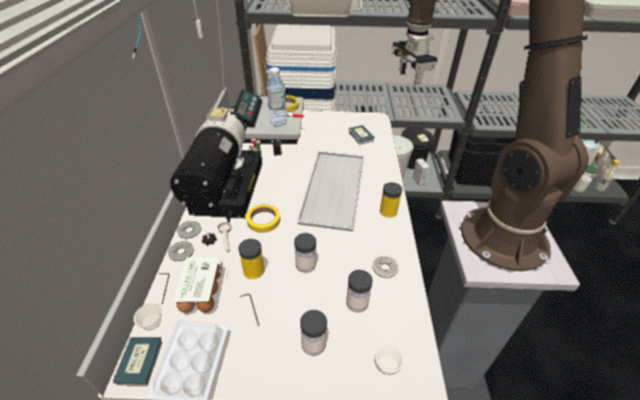

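The top view shows three bare-metal tins with dark lids at (201,232), (240,246) and (261,206). The yellow look-alikes are at (244,180) and (344,242). In the side view the grey tins are at (313,332), (359,290) and (305,252). The tray is at about (352,200) in top. Next I measure the lids and the tray.

```bash
python3 - <<'E'
from h import *
for n in("top","side"):
    im=np.load(f"{n}.npy",allow_pickle=True).item();P=cloud(im);px=im["pixels"]
    m=((P[...,2]>.085)&(P[...,2]<.112)&(px.max(2)<90)&(P[...,0]>.2)&(P[...,0]<1.2)&(abs(P[...,1])<.9)).astype(np.uint8)
    k,l,st,c=cv2.connectedComponentsWithStats(m)
    for i in range(1,k):
        if st[i,4]>60: print(n,c[i].round(1),st[i,4],"ray z=.1",world(im,*c[i],z=.1).round(3),"depth med",np.median(P[l==i],0).round(3))
    # other low objects
    m=((P[...,2]>.008)&(P[...,0]>.2)&(P[...,0]<1.0)&(abs(P[...,1])<.75)&(P[...,2]<.3)).astype(np.uint8)
    k,l,st,c=cv2.connectedComponentsWithStats(m)
    for i in range(1,k):
        if st[i,4]>40: Q=P[l==i];print("  obj",c[i].round(),st[i,4],np.percentile(Q,2,0).round(3),np.percentile(Q,98,0).round(3))
    if n=="top":
        cv2.imwrite("pics/crop.png",cv2.resize(px[150:300,140:440],None,fx=2.6,fy=2.6,interpolation=cv2.INTER_CUBIC))
E
```

```text
top [422.4  99. ] 70 ray z=.1 [ 0.814 -0.642  0.1  ] depth med [ 0.819 -0.645  0.092]
top [386.3 106.2] 116 ray z=.1 [ 0.831 -0.487  0.1  ] depth med [ 0.826 -0.481  0.095]
top [299.3 133.5] 322 ray z=.1 [ 0.819 -0.11   0.1  ] depth med [ 0.82  -0.111  0.1  ]
top [241.6 175.5] 67 ray z=.1 [0.7   0.155 0.1  ] depth med [0.695 0.156 0.1  ]
top [112.7 201.6] 70 ray z=.1 [0.754 0.612 0.1  ] depth med [0.757 0.613 0.097]
top [259.1 202.4] 69 ray z=.1 [0.561 0.13  0.1  ] depth med [0.557 0.132 0.098]
top [119.7 243.9] 76 ray z=.1 [0.568 0.613 0.1  ] depth med [0.569 0.613 0.098]
top [200.7 229.9] 61 ray z=.1 [0.524 0.348 0.1  ] depth med [0.525 0.347 0.098]
top [342.5 239.4] 65 ray z=.1 [ 0.314 -0.087  0.1  ] depth med [ 0.309 -0.084  0.099]
top [239.2 243.5] 66 ray z=.1 [0.424 0.24  0.1  ] depth med [0.421 0.241 0.099]
  obj [292. 121.] 20116 [ 0.675 -0.704  0.012] [1.    0.467 0.281]
  obj [406.  43.] 53 [ 0.992 -0.667  0.228] [ 1.    -0.611  0.261]
  obj [281.  74.] 114 [ 0.992 -0.142  0.209] [ 1.    -0.076  0.296]
  obj [269.  80.] 110 [ 0.991 -0.087  0.201] [ 1.    -0.039  0.294]
  ob
[... 2121 characters left out ...]
-0.067  0.1  ]
  obj [189. 229.] 145 [ 0.9   -0.016  0.008] [0.959 0.041 0.012]
  obj [209. 238.] 130 [0.842 0.036 0.008] [0.878 0.069 0.035]
  obj [305. 251.] 772 [0.55  0.102 0.01 ] [0.604 0.154 0.1  ]
  obj [251. 257.] 800 [0.688 0.13  0.01 ] [0.74 0.18 0.1 ]
  obj [197. 281.] 2253 [0.789 0.08  0.008] [0.945 0.294 0.066]
  obj [385. 266.] 250 [0.331 0.097 0.008] [0.392 0.157 0.012]
  obj [359. 290.] 898 [0.417 0.215 0.011] [0.47  0.268 0.099]
  obj [313. 331.] 1044 [0.519 0.328 0.012] [0.572 0.38  0.1  ]
  obj [189. 362.] 4355 [0.747 0.347 0.03 ] [0.851 0.489 0.066]
  obj [138. 361.] 1648 [0.884 0.363 0.011] [0.951 0.459 0.026]
  obj [389. 359.] 657 [0.354 0.366 0.027] [0.41  0.421 0.034]
```

View pics/crop.png

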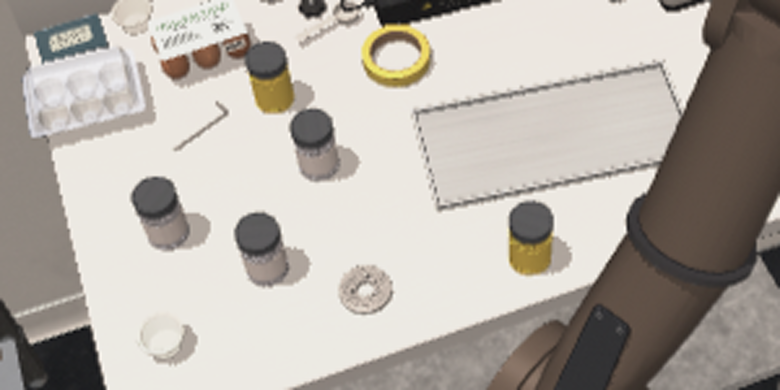

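The crop confirms three grey, blank-band tins at (162,212), (262,248) and (315,144) in crop pixels. The yellow ones at (270,77) and (531,237) stay untouched. Both views agree on tin positions of about (0.577,0.127), (0.442,0.240) and (0.545,0.351). I first turn the tool so it closes along world x.

```bash
cat > go.py <<'E'
import sys; from h import *
s=readout.observe();p=s["position"];M=R.from_rotvec(s["ee_rot"]).as_matrix()
print("t",round(s["clock"],2),"p",p.round(4),"yaw",np.degrees(np.arctan2(M[1,0],M[0,0])).round(2),"tilt z",M[:,2].round(3),"F",s["force"].round(2),"w",round(s["width"],3),"gf",round(s["gripper_force"],1),"q",s["joints"].round(2))
if len(sys.argv)>3: print("units tool xyz",(M.T@(np.array(sys.argv[1:4],float)-p)/.04).round(2))
E
python3 -m creep '[[0,0,0,-1,1],[0,0,0,-1,1],[0,0,0,-1,1],[0,0,0,-1,1],[0,0,0,-1,1],[0,0,0,-1,1],[0,0,0,-1,1],[0,0,0,-1,1],[0,0,0,-1,1],[0,0,0,-1,1],[0,0,0,-1,1],[0,0,0,-1,1]]' 25
python3 -m creep '[[0,0,0,-1,1],[0,0,0,-1,1],[0,0,0,-1,1],[0,0,0,-1,1],[0,0,0,-1,1],[0,0,0,0,1],[0,0,0,0,1]]'
python3 go.py 0.42 -0.2 .23
python3 - <<'E'
from h import *
im=np.load("top.npy",allow_pickle=True).item();P=cloud(im)
m=(P[...,2]>.006)&(P[...,2]<.026)&(P[...,0]>.39)&(P[...,0]<.62)&(P[...,1]<0.01)&(P[...,1]>-.42)
im2=np.load("side.npy",allow_pickle=True).item();P2=cloud(im2)
m2=(P2[...,2]>.006)&(P2[...,2]<.026)&(P2[...,0]>.39)&(P2[...,0]<.62)&(P2[...,1]<0.01)&(P2[...,1]>-.42)
for Q in(P[m],P2[m2]):print(cv2.minAreaRect(Q[:,:2].astype(np.float32)))
E
```

```text
clock: 1.6
position: [0.2344, -0.579, 0.2262]
ee_rot: [-2.57, -1.805, -0.0]
force: [0.2, -0.5, 0.4]
width: 0.997
gripper_force: 0.0
clock: 2.48
position: [0.2345, -0.5792, 0.2265]
ee_rot: [-2.222, -2.22, -0.0]
force: [0.5, 0.7, 0.4]
width: 1.003
gripper_force: 0.0
t 2.48 p [ 0.2345 -0.5792  0.2265] yaw 89.95 tilt z [-0.  0. -1.] F [0.46 0.72 0.36] w 1.003 gf 0.0 q [ 1.26  0.45 -0.24  1.56  0.11  1.15  1.  ]
units tool xyz [ 9.48  4.63 -0.08]
((0.5050321817398071, -0.2046559602022171), (0.22976838052272797, 0.42916810512542725), 0.04876546934247017)
((0.5036764144897461, -0.20593009889125824), (0.3897574245929718, 0.17311689257621765), 82.39199829101562)
```

```bash
python3 -m creep '[[0.5,0.25,0,0,1],[1,0.5,0,0,1],[1,0.5,0,0,1],[1,0.5,0,0,1],[1,0.5,0,0,1],[1,0.5,0,0,1],[1,0.5,0,0,1],[1,0.5,0,0,1],[1,0.5,0,0,1],[1,0.4,0,0,1],[1,0.3,0,0,1],[1,0.2,0,0,1]]'
python3 -m creep '[[1,0,0,0,1],[1,0,0,0,1],[1,0,0,0,1],[1,0,0,0,1],[1,0,0,0,1],[1,0,0,0,1],[1,0,0,0,1],[1,0,0,0,1],[0.7,0,0,0,1],[0.3,0,0,0,1],[0,0,0,0,1],[0,0,0,0,1]]'
python3 go.py 0.442 0.240 .045
```

```text
clock: 3.98
position: [0.4401, -0.1164, 0.2268]
ee_rot: [2.22, 2.223, 0.0]
force: [0.0, -0.5, -0.1]
width: 1.0
gripper_force: 0.0
clock: 5.48
position: [0.44, 0.2395, 0.2266]
ee_rot: [2.222, 2.22, -0.001]
force: [0.7, -0.1, 0.5]
width: 0.997
gripper_force: 0.0
t 5.47 p [0.44   0.2395 0.2266] yaw 89.97 tilt z [-0.    -0.001 -1.   ] F [ 0.71 -0.06  0.49] w 0.997 gf 0.0 q [-0.05  0.32 -0.7   1.83  0.23  1.08 -0.84]
units tool xyz [0.02 0.05 4.54]
```

```bash
cat > lid.py <<'E'
import sys; from h import *
n=sys.argv[1];im=vision.get_image(n);P=cloud(im);px=im["pixels"]
lo,hi=(float(a) for a in sys.argv[2:4])
m=((P[...,2]>lo)&(P[...,2]<hi)&(px.max(2)<110)&(P[...,0]>.2)&(P[...,0]<.8)&(abs(P[...,1])<.6)&(im["z_map"]>.02)).astype(np.uint8)
k,l,st,c=cv2.connectedComponentsWithStats(m)
for i in range(1,k):
    if st[i,4]>40: Q=P[l==i];print(c[i].round(),st[i,4],"mid",((Q.min(0)+Q.max(0))/2).round(3),"ext",np.ptp(Q,axis=0).round(3))
if len(sys.argv)>4: cv2.imwrite(sys.argv[4],px)
E
python3 lid.py wrist .09 .11 pics/w1.png
```

```text
[463.  44.] 5510 mid [0.547 0.352 0.096] ext [0.058 0.058 0.013]
[323. 190.] 3751 mid [0.444 0.239 0.096] ext [0.058 0.058 0.012]
[620. 259.] 551 mid [0.709 0.171 0.096] ext [0.04  0.021 0.013]
[486. 284.] 46 mid [0.594 0.149 0.096] ext [0.01  0.007 0.012]
```

```bash
python3 -m creep '[[0,0.1,0.5,0,1],[0,0,1,0,1],[0,0,1,0,1],[0,0,1,0,1],[0,0,0.7,0,1],[0,0,0.3,0,1],[0,0,0,0,1],[0,0,0,0,0],[0,0,0,0,0],[0,0,0,0,0],[0,0,0,0,0],[0,0,0,0,0]]' 25
python3 -m creep '[[0,0,0,0,0],[0,0,0,0,0],[0,0,0,0,0]]'
python3 go.py
```

```text
clock: 7.02
position: [0.444, 0.2409, 0.047]
ee_rot: [2.22, 2.222, 0.0]
force: [-1.5, -1.5, 5.0]
width: 0.627
gripper_force: 25.0
clock: 7.4
position: [0.444, 0.2409, 0.047]
ee_rot: [2.22, 2.222, 0.0]
force: [-2.3, -0.9, 5.7]
width: 0.624
gripper_force: 25.0
t 7.4 p [0.444  0.2409 0.047 ] yaw 90.05 tilt z [ 0. -0. -1.] F [-2.28 -0.92  5.68] w 0.624 gf 25.0 q [-0.17  0.55 -0.58  2.02  0.46  0.71 -1.04]
```

```bash
python3 -m creep '[[0,0,-0.2,0,0],[0,0,-0.5,0,0],[0,0,-0.8,0,0],[0,0,-0.8,0,0],[0,0,-0.5,0,0],[0,0,-0.2,0,0],[0,0,0,0,0],[0,0,0,0,0],[0,0,0,0,0],[0,0,0,0,0]]'
for i in 1 2 3 4; do python3 -m creep '[[0,0,0,0,0]]' | grep force; done; python3 go.py
```

```text
clock: 8.65
position: [0.4437, 0.2407, 0.1662]
ee_rot: [-2.22, -2.222, 0.001]
force: [0.6, -0.5, -3.4]
width: 0.632
gripper_force: 25.0
force: [0.9, -0.2, -3.5]
gripper_force: 25.0
force: [-0.0, -0.2, -3.6]
gripper_force: 25.0
force: [0.7, 0.1, -3.5]
gripper_force: 25.0
force: [-0.5, -0.4, -2.6]
gripper_force: 25.0
t 9.15 p [0.444  0.2409 0.1667] yaw 90.04 tilt z [ 0. -0. -1.] F [-0.52 -0.4  -2.63] w 0.63 gf 25.0 q [-0.08  0.39 -0.68  1.9   0.3   0.96 -0.89]
```

Hefted at about 3.5 N. I put it in the far end of the tray for now, since it can be retrieved if it turns out to be the heaviest.

```bash
python3 -m creep '[[-0.2,0,-0.5,0,0],[-0.5,0.1,-0.5,0,0],[-0.8,0.1,-0.5,0,0],[-1,0.1,0,0,0],[-1,0.1,0,0,0],[-1,0.1,0,0,0],[-1,0.1,0,0,0],[-1,0.1,0,0,0],[-1,0.1,0,0,0],[-1,0.1,0,0,0],[-1,0.1,0,0,0],[-1,0.1,0,0,0]]'
python3 -m creep '[[-1,0.1,0,0,0],[-0.9,0.1,0,0,0],[-0.7,0,0,0,0],[-0.4,0,0,0,0],[-0.2,0,0,0,0],[0,0,0,0,0],[0,0,0,0,0],[0,0,0,0,0]]'
python3 go.py 0.491 -0.304 0.055; python3 lid.py wrist .1 .35 pics/w2.png
```

```text
clock: 10.65
position: [0.4883, -0.1804, 0.2268]
ee_rot: [2.22, 2.222, 0.0]
force: [0.1, 0.1, -3.7]
width: 0.625
gripper_force: 25.0
clock: 11.65
position: [0.4966, -0.3061, 0.2269]
ee_rot: [2.219, 2.224, 0.0]
force: [0.1, 0.1, -2.9]
width: 0.63
gripper_force: 25.0
t 11.65 p [ 0.4966 -0.3061  0.2269] yaw 90.12 tilt z [ 0.  0. -1.] F [ 0.08  0.07 -2.94] w 0.63 gf 25.0 q [ 0.8   0.41 -0.47  1.65  0.2   1.13  0.28]
units tool xyz [ 0.05 -0.14  4.3 ]
[320. 326.] 88883 mid [ 0.498 -0.295  0.256] ext [0.174 0.054 0.151]
```

View pics/w2.png

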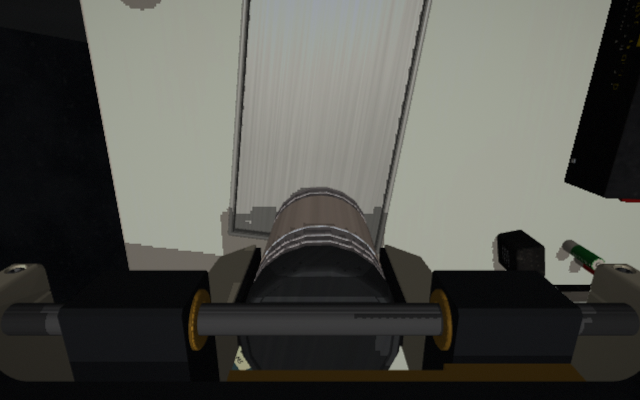

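The wrist view shows the tin held straight between the pads at about (320,290). The tray's near edge corners are at about (235,233) and (380,248). I cast those pixels to check where the tray is.

```bash
python3 - <<'E'
from h import *
im=vision.get_image("wrist");print(im["position"])
for u,v in((235,233),(380,248),(247,0),(428,0),(240,110),(408,110)):print(u,v,world(im,u,v,z=.017).round(3))
E
```

```text
[ 0.49719183 -0.22139314  0.38535878]
235 233 [ 0.404 -0.379  0.017]
380 248 [ 0.566 -0.397  0.017]
247 0 [ 0.431 -0.148  0.017]
428 0 [ 0.597 -0.148  0.017]
240 110 [ 0.418 -0.246  0.017]
408 110 [ 0.586 -0.246  0.017]
```

```bash
python3 -m creep '[[0,0,0.5,0,0],[0,0,1,0,0],[0,0,1,0,0],[0,0,1,0,0],[0,0,0.5,0,0],[0,0,0.2,0,0],[0,0,0.1,0,0],[0,0,0.05,0,0],[0,0,0,0,0],[0,0,0,0,0]]'
python3 go.py
```

```text
clock: 13.0
position: [0.4967, -0.3073, 0.0533]
ee_rot: [2.22, 2.221, 0.0]
force: [0.2, -0.1, -2.3]
width: 0.629
gripper_force: 25.0
t 13.0 p [ 0.4967 -0.3073  0.0533] yaw 90.04 tilt z [ 0.001 -0.001 -1.   ] F [ 0.19 -0.12 -2.31] w 0.629 gf 25.0 q [ 0.74  0.6  -0.4   1.83  0.32  0.78  0.17]
```

```bash
python3 -m creep '[[0,0,0.05,0,0],[0,0,0.03,0,0],[0,0,0,0,0],[0,0,0,0,0]]'
python3 -m creep '[[0,0,0,0,1],[0,0,0,0,1],[0,0,0,0,1],[0,0,0,0,1],[0,0,-0.5,0,1],[0,0,-1,0,1],[0,0,-1,0,1],[0,0,-1,0,1],[0,0,-0.8,0,1],[0.5,0,0,0,1],[1,0.2,0,0,1],[1,0.2,0,0,1]]'
python3 go.py 0.577 0.127 .227;python3 lid.py wrist .09 .12
```

```text
clock: 13.5
position: [0.4966, -0.3074, 0.051]
ee_rot: [2.22, 2.221, -0.0]
force: [-4.1, 1.9, 12.8]
width: 0.623
gripper_force: 25.0
clock: 15.0
position: [0.5118, -0.2053, 0.2206]
ee_rot: [-2.22, -2.221, 0.001]
force: [-0.0, 1.1, 0.6]
width: 1.001
gripper_force: 0.0
t 15.0 p [ 0.5118 -0.2053  0.2206] yaw 90.03 tilt z [-0.001  0.001 -1.   ] F [-0.03  1.08  0.55] w 1.001 gf 0.0 q [ 0.66  0.37 -0.51  1.73  0.2   1.09  0.09]
units tool xyz [ 8.31  1.64 -0.16]
[72. 48.] 5867 mid [ 0.333 -0.096  0.096] ext [0.058 0.058 0.013]
[303. 288.] 1693 mid [ 0.498 -0.292  0.098] ext [0.057 0.027 0.016]
```

```bash
python3 -m creep '[[0.8,0.2,0,0,1],[1,0.2,0,0,1],[1,0.2,0,0,1],[1,0.2,0,0,1],[1,0.2,0,0,1],[1,0.2,0,0,1],[1,0.2,0,0,1],[0.8,0.2,0,0,1],[0.5,0,0,0,1],[0.2,0,0,0,1],[0,0,0,0,1],[0,0,0,0,1]]'
python3 lid.py wrist .09 .12;python3 go.py .577 .127 .047
```

```text
clock: 16.55
position: [0.5761, 0.1233, 0.2214]
ee_rot: [2.222, 2.22, -0.001]
force: [0.5, 0.1, -0.9]
width: 0.997
gripper_force: 0.0
[495. 157.] 4433 mid [0.717 0.152 0.096] ext [0.058 0.058 0.013]
[323. 189.] 3901 mid [0.58  0.126 0.096] ext [0.058 0.058 0.012]
t 16.6 p [0.5762 0.1234 0.2215] yaw 89.93 tilt z [ 0.    -0.001 -1.   ] F [ 0.42 -0.96 -0.06] w 0.998 gf 0.0 q [ 0.1   0.45 -0.58  1.63  0.26  1.14 -0.54]
units tool xyz [0.09 0.02 4.36]
```

```bash
python3 -m creep '[[0.07,0.05,0.5,0,1],[0,0,1,0,1],[0,0,1,0,1],[0,0,1,0,1],[0,0,0.6,0,1],[0,0,0.2,0,1],[0,0,0.05,0,1],[0,0,0,0,1],[0,0,0,0,0],[0,0,0,0,0],[0,0,0,0,0],[0,0,0,0,0]]' 25
python3 -m creep '[[0,0,0,0,0],[0,0,0,0,0],[0,0,-0.2,0,0],[0,0,-0.5,0,0],[0,0,-0.8,0,0],[0,0,-0.8,0,0],[0,0,-0.5,0,0],[0,0,-0.2,0,0],[0,0,0,0,0],[0,0,0,0,0],[0,0,0,0,0],[0,0,0,0,0]]'
for i in 1 2 3 4; do python3 -m creep '[[0,0,0,0,0]]' | grep force:; done; python3 go.py
```

```text
clock: 18.1
position: [0.5784, 0.1278, 0.0477]
ee_rot: [2.22, 2.222, 0.001]
force: [0.6, -0.5, -0.4]
width: 0.627
gripper_force: 25.0
clock: 19.6
position: [0.5778, 0.1277, 0.167]
ee_rot: [-2.22, -2.222, 0.001]
force: [-0.2, -0.3, -4.9]
width: 0.623
gripper_force: 25.0
force: [-0.1, 0.1, -5.4]
gripper_force: 25.0
force: [-0.9, -0.1, -5.4]
gripper_force: 25.0
force: [0.1, 0.2, -4.8]
gripper_force: 25.0
force: [-0.5, 0.0, -5.3]
gripper_force: 25.0
t 20.1 p [0.5781 0.1277 0.1676] yaw 90.04 tilt z [ 0. -0. -1.] F [-0.53  0.05 -5.32] w 0.629 gf 25.0 q [ 0.08  0.5  -0.56  1.69  0.3   1.03 -0.58]
```

About 5.2 N, over the 4 N limit, so this is probably the heaviest. I set it back down and heft the third tin.

```bash
python3 -m creep '[[0,0,0.5,0,0],[0,0,1,0,0],[0,0,0.8,0,0],[0,0,0.4,0,0],[0,0,0.2,0,0],[0,0,0.1,0,0],[0,0,0,0,0],[0,0,0,0,0],[0,0,0,0,0]]'
python3 go.py
```

```text
clock: 21.22
position: [0.5783, 0.1278, 0.048]
ee_rot: [2.22, 2.222, 0.001]
force: [0.0, -0.0, -4.7]
width: 0.63
gripper_force: 25.0
t 21.23 p [0.5783 0.1278 0.048 ] yaw 90.04 tilt z [ 0.001  0.    -1.   ] F [ 0.04 -0.01 -4.66] w 0.63 gf 25.0 q [ 0.04  0.64 -0.5   1.8   0.41  0.8  -0.67]
```

```bash
python3 -m creep '[[0,0,0.03,0,0],[0,0,0,0,0],[0,0,0,0,1],[0,0,0,0,1],[0,0,0,0,1],[0,0,0,0,1],[0,0,-0.5,0,1],[0,0,-1,0,1],[0,0,-1,0,1],[0,0,-1,0,1],[0,0,-0.8,0,1],[0.5,-0.1,0,0,1]]'
python3 -m creep '[[1,-0.2,0,0,1],[1,-0.2,0,0,1],[1,-0.2,0,0,1],[1,-0.1,0,0,1],[0.7,0,0,0,1],[0.3,0,0,0,1],[0.1,0,0,0,1],[0,0,0,0,1],[0,0,0,0,1]]'
python3 lid.py wrist .09 .12;python3 go.py .547 .352 .047
```

```text
clock: 22.72
position: [0.5759, 0.147, 0.2209]
ee_rot: [2.222, 2.216, 0.006]
force: [0.9, 0.5, 0.6]
width: 0.999
gripper_force: 0.0
clock: 23.85
position: [0.5464, 0.3503, 0.2183]
ee_rot: [2.222, 2.22, -0.001]
force: [0.3, -0.4, 0.4]
width: 0.997
gripper_force: 0.0
[320. 191.] 3969 mid [0.548 0.352 0.096] ext [0.057 0.058 0.013]
t 23.9 p [0.5464 0.3505 0.2184] yaw 89.95 tilt z [ 0.    -0.001 -1.   ] F [ 0.03 -0.19 -0.22] w 1.0 gf 0.0 q [-0.28  0.55 -0.59  1.48  0.32  1.2  -0.91]
units tool xyz [0.04 0.01 4.28]
```

```bash
python3 -m creep '[[0.03,0.03,0.5,0,1],[0,0,1,0,1],[0,0,1,0,1],[0,0,1,0,1],[0,0,0.6,0,1],[0,0,0.17,0,1],[0,0,0,0,1],[0,0,0,0,1],[0,0,0,0,0],[0,0,0,0,0],[0,0,0,0,0],[0,0,0,0,0]]' 25
python3 -m creep '[[0,0,0,0,0],[0,0,0,0,0],[0,0,-0.2,0,0],[0,0,-0.5,0,0],[0,0,-0.8,0,0],[0,0,-0.8,0,0],[0,0,-0.5,0,0],[0,0,-0.2,0,0],[0,0,0,0,0],[0,0,0,0,0],[0,0,0,0,0],[0,0,0,0,0]]'
for i in 1 2 3 4; do python3 -m creep '[[0,0,0,0,0]]' | grep force:; done; python3 go.py .517 -.106 .226
```

```text
clock: 25.4
position: [0.5471, 0.3529, 0.0476]
ee_rot: [2.221, 2.222, 0.0]
force: [0.8, -0.1, 1.4]
width: 0.63
gripper_force: 25.0
clock: 26.9
position: [0.5469, 0.3528, 0.1668]
ee_rot: [-2.22, -2.222, 0.002]
force: [0.6, -0.3, -1.0]
width: 0.628
gripper_force: 25.0
force: [-0.7, 0.3, -1.5]
gripper_force: 25.0
force: [0.0, -0.4, -2.3]
gripper_force: 25.0
force: [0.6, 0.4, -2.2]
gripper_force: 25.0
force: [0.5, -0.7, -1.4]
gripper_force: 25.0
t 27.4 p [0.5471 0.353  0.1676] yaw 90.04 tilt z [ 0.  0. -1.] F [ 0.45 -0.68 -1.42] w 0.628 gf 25.0 q [-0.29  0.6  -0.58  1.54  0.35  1.11 -0.94]
units tool xyz [-11.47  -0.76  -1.46]
```

About 1.7 N, the lightest. It goes in the tray's other end.

```bash
python3 -m creep '[[-0.2,0,-0.5,0,0],[-0.5,-0.1,-0.5,0,0],[-0.8,-0.1,-0.5,0,0],[-1,-0.1,0,0,0],[-1,-0.1,0,0,0],[-1,-0.1,0,0,0],[-1,-0.1,0,0,0],[-1,-0.1,0,0,0],[-1,-0.1,0,0,0],[-1,0,0,0,0],[-1,0,0,0,0],[-1,0,0,0,0]]'
python3 -m creep '[[-0.6,0,0,0,0],[-0.3,0,0,0,0],[-0.1,0,0,0,0],[0,0,0,0,0],[0,0,0,0,0],[0,0,0,0,0]]'
python3 go.py 0.517 -0.106 0.0515
```

```text
clock: 28.9
position: [0.5155, -0.0687, 0.2292]
ee_rot: [2.219, 2.221, 0.001]
force: [0.3, 0.7, -0.4]
width: 0.627
gripper_force: 25.0
clock: 29.65
position: [0.5155, -0.1063, 0.2275]
ee_rot: [-2.219, -2.224, -0.0]
force: [-0.2, 0.4, -1.9]
width: 0.631
gripper_force: 25.0
t 29.65 p [ 0.5155 -0.1063  0.2275] yaw 90.12 tilt z [-0.  0. -1.] F [-0.19  0.44 -1.92] w 0.631 gf 25.0 q [ 0.52  0.33 -0.54  1.78  0.19  1.09 -0.08]
units tool xyz [0.01 0.04 4.4 ]
```

```bash
python3 -m creep '[[0,0,0.5,0,0],[0,0,1,0,0],[0,0,1,0,0],[0,0,1,0,0],[0,0,0.5,0,0],[0,0,0.2,0,0],[0,0,0.1,0,0],[0,0,0.05,0,0],[0,0,0,0,0],[0,0,0,0,0]]'
python3 go.py 0.517 -0.106 0.0515
```

```text
clock: 30.9
position: [0.5157, -0.1072, 0.054]
ee_rot: [2.22, 2.222, 0.001]
force: [-1.0, 0.6, -1.4]
width: 0.628
gripper_force: 25.0
t 30.9 p [ 0.5157 -0.1072  0.054 ] yaw 90.03 tilt z [ 0.001 -0.    -1.   ] F [-0.99  0.58 -1.42] w 0.628 gf 25.0 q [ 0.44  0.54 -0.45  1.97  0.35  0.71 -0.23]
units tool xyz [0.03 0.03 0.06]
```

Lower the last 2 mm, release, rise, and return to the heavy tin.

```bash
python3 -m creep '[[0,0,0.04,0,0],[0,0,0.02,0,0],[0,0,0,0,0],[0,0,0,0,0]]'
python3 -m creep '[[0,0,0,0,1],[0,0,0,0,1],[0,0,0,0,1],[0,0,0,0,1],[0,0,-0.5,0,1],[0,0,-1,0,1],[0,0,-1,0,1],[0,0,-1,0,1],[0,0,-0.8,0,1],[0.5,0.2,0,0,1],[1,0.3,0,0,1],[1,0.3,0,0,1]]'
python3 -m creep '[[1,0.3,0,0,1],[1,0.3,0,0,1],[0.7,0.1,0,0,1],[0.4,0,0,0,1],[0.2,0,0,0,1],[0,0,0,0,1],[0,0,0,0,1]]'
python3 lid.py wrist .09 .12;python3 go.py .579 .127 .048
```

```text
clock: 31.4
position: [0.5155, -0.1072, 0.0515]
ee_rot: [2.22, 2.222, -0.0]
force: [-2.4, -0.1, 6.3]
width: 0.629
gripper_force: 25.0
clock: 32.9
position: [0.5476, -0.0063, 0.2232]
ee_rot: [2.222, 2.221, 0.0]
force: [-0.1, 0.2, 0.2]
width: 1.002
gripper_force: 0.0
clock: 33.78
position: [0.5754, 0.1235, 0.2231]
ee_rot: [2.222, 2.22, -0.001]
force: [-0.2, 0.1, -0.1]
width: 1.005
gripper_force: 0.0
[494. 156.] 4387 mid [0.717 0.152 0.096] ext [0.058 0.058 0.013]
[323. 188.] 3853 mid [0.579 0.126 0.096] ext [0.058 0.058 0.013]
t 33.83 p [0.5754 0.1235 0.2231] yaw 89.95 tilt z [ 0.    -0.001 -1.   ] F [-1.01  0.58  0.67] w 1.001 gf 0.0 q [ 0.1   0.44 -0.58  1.63  0.26  1.14 -0.54]
units tool xyz [0.09 0.09 4.38]
```

```bash
python3 -m creep '[[0.07,0.08,0.5,0,1],[0,0,1,0,1],[0,0,1,0,1],[0,0,1,0,1],[0,0,0.6,0,1],[0,0,0.25,0,1],[0,0,0.02,0,1],[0,0,0,0,1],[0,0,0,0,0],[0,0,0,0,0],[0,0,0,0,0],[0,0,0,0,0]]' 30
python3 -m creep '[[0,0,0,0,0],[0,0,0,0,0],[0,0,-0.2,0,0],[0,0,-0.5,0,0],[0,0,-0.8,0,0],[0,0,-1,0,0],[0,0,-1,0,0],[0,0,-0.8,0,0],[0,0,-0.5,0,0],[0,0,-0.2,0,0],[0,0,0,0,0],[0,0,0,0,0]]'
python3 -m creep '[[0,0,0,0,0],[0,0,0,0,0],[0,0,0,0,0],[0,0,0,0,0],[0,0,0,0,0],[0,0,0,0,0],[0,0,0,0,0],[0,0,0,0,0]]'
python3 go.py; python3 - <<'E'
from h import *
im=vision.get_image("side");cv2.imwrite("pics/side1.png",im["pixels"])
E
```

```text
clock: 35.33
position: [0.5786, 0.1277, 0.0484]
ee_rot: [2.221, 2.222, 0.0]
force: [-0.3, -0.0, 0.7]
width: 0.627
gripper_force: 30.0
clock: 36.83
position: [0.5778, 0.1274, 0.2471]
ee_rot: [-2.22, -2.222, 0.003]
force: [-0.9, -0.2, -6.1]
width: 0.624
gripper_force: 30.0
clock: 37.83
position: [0.5785, 0.1277, 0.2483]
ee_rot: [2.221, 2.222, -0.0]
force: [0.0, 0.5, -4.9]
width: 0.625
gripper_force: 30.0
t 37.83 p [0.5785 0.1277 0.2483] yaw 90.04 tilt z [-0. -0. -1.] F [ 0.01  0.46 -4.88] w 0.625 gf 30.0 q [ 0.1   0.43 -0.59  1.59  0.25  1.2  -0.53]
```

View pics/side1.png

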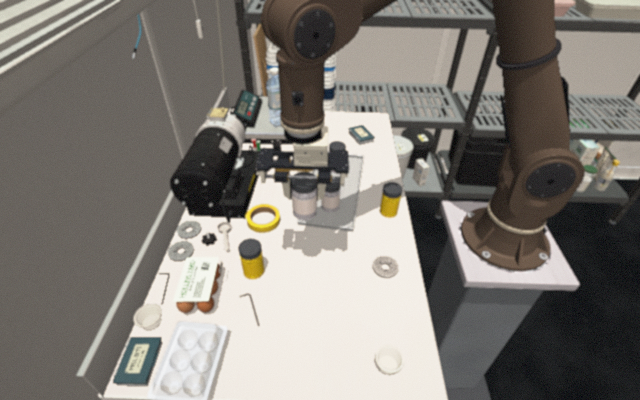

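The side view shows the heavy tin held upright at (304,195), tins standing in the tray at (331,192) and (338,150), and the bystanders where they were. Handing in.

```bash
python3 -c "from cell import sign_off; print(sign_off())"
```

```text
the job is handed in; nothing more can be done
None
```

I handed the job in at about 38 s: the heaviest tin (about 5.2 N) is held upright and still with its underside about 20 cm up, and the two lighter ones (about 3.5 N and 1.7 N) stand released in the tray; the hand-in returned no verdict.

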